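Unstack the clean kit and make up the sample table

ROBOT

A 6-joint arm with a two-finger parallel gripper is mounted at the origin on the work surface. World frame = base frame: x ahead of the robot, y to its left, z up, the work surface at z = 0. Lengths are in m, angles in rad, forces in N, time in s.
With the tool pointing down it reaches from about 0.35 to 0.975 m from the base axis. Payload 7.1 kg.
Tool frame: the origin (TCP) lies midway between the tips of the shut fingers; the grasp point (between the pads) lies 19 mm behind it; z points along the fingers, y is the line along which they close (so a half turn about z gives the same grasp; the last joint's range is limited). The gripper opens to 88 mm and grips with 3 to 60 N. Pads are 20 mm wide; open, the fingers measure 115 mm over their backs; the gripper's body (75 mm by 178 mm) begins 61 mm behind the grasp point.
Start: joints at [-1.122, 0.423, 1.63, -0, 1.089, -0.019], TCP at [0.282, -0.558, 0.223] pointing down, gripper open.
Joint ranges: [-3, 3], [-0.9, 2.11], [0.09, 2.58], [-1.31, 4.45], [0.11, 2.69], [-2.54, 2.54]. Speed limits (rad/s): [2.39, 2.39, 3.01, 3.14, 3.14, 3.14].

INTERFACE

Orientations are given as a unit quaternion [w, x, y, z].
In Python, from station import move_pose, movel, movej, command_gripper, wait, inverse_kinematics, read_camera, camera_info, MotionError, job_done, get_time, get_joint_pos, get_qvel, get_effort, get_tcp_pos, get_ee_rot, get_ft_force, get_ft_torque, get_grip_width, get_finger_force gives the robot as it stands. Calls block until the motion is done:
- move_pose(position, orientation): joint-space move of the TCP to a pose.
- movel(position, frame=None, v=0.15, until_force=None): straight line of the TCP; frame=None keeps the orientation; v is the mean speed in m/s. With until_force (N) it stops when the force on the tool has changed by that much, and returns True; else False.
- movej(angles): joint-space move.
- command_gripper(opening): opening from 0.0 (shut) to 1.0 (fully open); the grip force is fixed at half the most; returns when the fingers have stopped.
- wait(seconds).
- inverse_kinematics(position, orientation): joint angles nearest the present ones, or None.
- read_camera(name): name is "side" or "top" or "wrist"; returns the picture (384x512x3 uint8, red, green, blue); there is no depth.
- camera_info(name): a dict with "intrinsics" (3x3 intrinsics, pixels), "T" (4x4, takes a point from camera to world coordinates); the wrist camera has in their place "tool_from_camera" (4x4, takes a point from camera to tool coordinates, whose origin is the TCP and whose axes are the flange's). Camera axes: x right, y up, looking along -z (the intrinsics and any distortion apply to the point x, -y, -z); pixel columns grow to the right and rows downward; lengths in m; the calibration is good to about 2 mm. A picture is of the moment at which its call begins: read the wrist's pose just before it. camera_info takes no time and is no camera call.
A pose or a line that the arm cannot do raises MotionError and nothing moves.
- job_done(): hands the job in; it is judged then, once.
Readings, each from a call of its own:
- get_time(): time.
- get_joint_pos(): joint angles.
- get_qvel(): joint speeds.
- get_effort(): joint torques, N m.
- get_tcp_pos(): TCP position.
- get_ee_rot(): TCP orientation.
- get_ft_force(): force on the tool from outside, world axes, zero at the start.
- get_ft_torque(): the same for the moment, N m.
- get_grip_width(): opening from 0.0 (shut) to 1.0 (fully open).
- get_finger_force(): force on a finger pad.
Only numpy, scipy, OpenCV 4.12 (cv2) and the standard library are available. Lean on these libraries where they do the work, as an engineer would, in place of code of your own. Each camera call takes 0.05 s, during which the arm holds its last target. There are 200 camera calls.

TASK

The washed kit has come back stacked on the tube rocker's platform. Take the stack apart and make up the sample table: stand the steel pot upright in the round well of the swab stand and each tube rack flat in the drip tray made to its length, all within their rims; only then take the emptied platform by its handle and seat it flat on the rocker with both pins up through its two holes. Set everything down gently, do not drop it.

Things in the scene. Friction and masses are not known exactly. Their poses are not given: they have to be found in the camera images.
- pot: Small round stainless-steel swab pot (gallipot), open at the top: 58 mm outside diameter, straight-sided, with a 61 mm rolled rim, 40 mm high, wall 2 mm, 90 g. Starts on top of one of the two tube racks. Origin: centre of its underside; z up.
- long_rack: White moulded block-shaped tube rack, empty, 3 x 6 wells in its top: 114 mm long (its x), 60 mm wide (its y), 55 mm high, solid vertical sides, 170 g. Starts standing on one half of the platform, long side parallel to the platform's handle. Origin: centre of its underside; z up.
- short_rack: White moulded block-shaped tube rack, empty, 3 x 4 wells in its top: 76 mm long (its x), 60 mm wide (its y), 55 mm high, solid vertical sides, 115 g. Starts standing on the other half of the platform, long side parallel to the platform's handle. Origin: centre of its underside; z up.
- platform: Rocker platform under the stack: aluminium plate 130 (x) by 260 (y) by 6 mm, 380 g, rims on both long edges to 15 mm height. Mid handle: steel bar along x, 100 long, 12 thick in y, from 34 to 46 mm above the underside, on posts at x = +/-42 mm; the racks stand at y = +/-68 mm. 14 mm through-holes at y = +/-115 mm, x = 0. Origin: centre of underside; z up. Fits the rocker either way round.
- rocker: Tube rocker, white bench machine, fixed, 170 (x) by 280 mm (y), knob and display on its -x side. Its dark cradle deck on top (118 x 250 mm, level, immovable) is 100 mm above the origin, with upright 10 mm pins at y = +/-115 mm, x = 0, 19 mm high, the top 8 mm tapering to 3.6 mm. The platform's place: flat on the deck, long sides together, pins in its holes. Origin: centre of underside; z up.
- long_tray: Grey plastic drip tray for the long rack, fixed: inside 130 mm (its x) by 76 mm (its y), floor 4 mm above the table, rim 11 mm above the table and 4 mm thick, a small lug on each end. Origin: centre of its underside; z up. The rack's long side goes along the tray's long side, either way round.
- short_tray: Grey plastic drip tray for the short rack, fixed: inside 92 mm (its x) by 76 mm (its y), floor 4 mm above the table, rim 11 mm above the table and 4 mm thick, a small lug on each end. Origin: centre of its underside; z up. The rack's long side goes along the tray's long side, either way round.
- swab_stand: White moulded swab stand, fixed: low block 150 x 92 mm, 14 mm high, with a round well 78 mm in diameter whose dark floor lies 4 mm above the table; beside the well, towards the stand's -x, wrapped pads up to 22 mm above the table. Origin: the centre of the well, at table height; z up.
Things that resemble listed ones, but are neither listed nor needed, are in the scene too. Leave any yellow look-alike of the long_rack alone.

How it is judged:
On the way, in this order (a step that is already met when the one before it is completed fails the run):
1. the pot stands in the well of the swab stand and each rack in its own drip tray (horizontal distance between pot and swab_stand below 0.012 m and z of pot in the frame of swab_stand below 0.007 m and angle between each of pot, long_rack, short_rack's own z axis and vertical below 0.06 rad and horizontal distance between long_rack and long_tray below 0.012 m and z of long_rack in the frame of long_tray below 0.007 m and horizontal distance between short_rack and short_tray below 0.012 m and z of short_rack in the frame of short_tray below 0.007 m), for 0.2 s.
2. the emptied platform is seated on the rocker, both pins through its holes (horizontal distance between platform and rocker below 0.005 m and z of platform in the frame of rocker between 0.096 and 0.103 m and angle between platform's own z axis and vertical below 0.035 rad and angle between the y axis of platform and the y axis of rocker, either way round below 0.05 rad), for 0.2 s.
At the end, for the whole second after the job is handed in: Pot upright on the well's floor and each rack flat on its own tray's floor, each within 12 mm of the centre; the platform flat on the rocker's deck, pins through its holes, centre within 5 mm, long sides parallel within 0.05 rad; all released and at rest (all of step 1 and all of step 2 and linear speed of each of pot, long_rack, short_rack, platform below 0.02 m/s and contact force between the fingers and pot below 0.5 N and contact force between the fingers and long_rack below 0.5 N and contact force between the fingers and short_rack below 0.5 N and contact force between the fingers and platform below 0.5 N); the robot touches nothing.
It fails at once if the pot is dropped into its place (it falls onto it faster than 0.6 m/s, a fall of about 2 cm) (horizontal distance between pot and swab_stand below 0.06 m and z of pot in the frame of swab_stand below 0.029 m and linear speed of pot above 0.6 m/s).
It fails at once if the long rack is dropped into its place (it falls onto it faster than 0.6 m/s, a fall of about 2 cm) (horizontal distance between long_rack and long_tray below 0.06 m and z of long_rack in the frame of long_tray below 0.029 m and linear speed of long_rack above 0.6 m/s).
It fails at once if the short rack is dropped into its place (it falls onto it faster than 0.6 m/s, a fall of about 2 cm) (horizontal distance between short_rack and short_tray below 0.06 m and z of short_rack in the frame of short_tray below 0.029 m and linear speed of short_rack above 0.6 m/s).
It fails at once if the platform is dropped into its place (it falls onto it faster than 0.6 m/s, a fall of about 2 cm) (horizontal distance between platform and rocker below 0.06 m and z of platform in the frame of rocker below 0.125 m and linear speed of platform above 0.6 m/s).
It also fails if it takes over 122 s, if anything falls off the work surface, if the arm or the gripper's body presses on something with over 40 N, if the wrist force passes 120 N, or if a joint passes its speed limit or range.

## Working session

There is one attempt and no reset: what is moved stays moved. The work goes in short steps, each a Python script; the robot and the scene stay as the last script left them, time stands still between calls to the robot, and variables do not carry over. Pictures are saved under pics/ and viewed, at most 14 in all, crops included, and the job is handed in when it is done.

```bash
ls; mkdir -p pics
python3 - <<'E'
from station import *
import cv2,numpy as np
for n in("top","side","wrist"):
    im=read_camera(n); cv2.imwrite(f"pics/{n}0.png",cv2.cvtColor(im,cv2.COLOR_RGB2BGR))
    print(n,{k:np.round(v,4).tolist() if not isinstance(v,str) else v for k,v in camera_info(n).items()})
a=cv2.imread("pics/top0.png");cv2.imwrite("pics/top0b.png",cv2.resize(a,(800,600),interpolation=cv2.INTER_CUBIC))
a=cv2.imread("pics/side0.png");cv2.imwrite("pics/side0b.png",cv2.resize(a,(800,600),interpolation=cv2.INTER_CUBIC))
print(get_time(),get_ee_rot())
E
```

```text
pics
top {'intrinsics': [[395.3586, 0.0, 254.3745], [0.0, 395.3586, 197.9004], [0.0, 0.0, 1.0]], 'T': [[-0.0084, 0.9977, -0.0676, 0.3923], [-0.9999, -0.0089, -0.0063, -0.0103], [-0.0069, 0.0675, 0.9977, 1.1021], [0.0, 0.0, 0.0, 1.0]]}
side {'intrinsics': [[446.2162, 0.0, 254.5794], [0.0, 446.2162, 191.6715], [0.0, 0.0, 1.0]], 'T': [[-0.939, 0.222, -0.2627, 0.2157], [-0.3439, -0.592, 0.7289, 0.7411], [0.0063, 0.7748, 0.6322, 0.7195], [0.0, 0.0, 0.0, 1.0]]}
wrist {'intrinsics': [[325.7981, 0.0, 255.3551], [0.0, 325.7981, 192.3749], [0.0, 0.0, 1.0]], 'tool_from_camera': [[0.0006, 0.9675, 0.2529, 0.0682], [1.0, -0.0003, -0.0013, -0.0006], [-0.0011, 0.2529, -0.9675, -0.1614], [0.0, 0.0, 0.0, 1.0]]}
0.15 [-5.81425319e-04  9.72773737e-01  2.31756123e-01 -1.34582923e-04]
```

View pics/top0b.png

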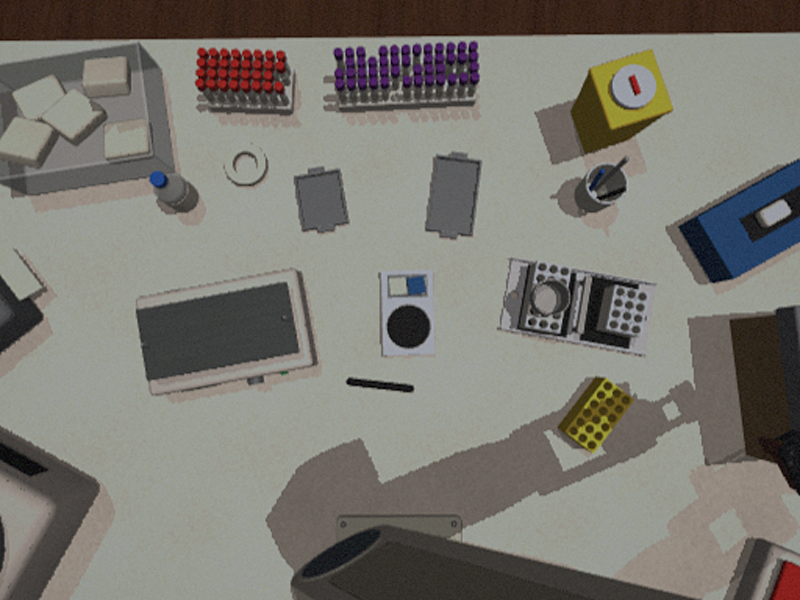

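View pics/side0b.png

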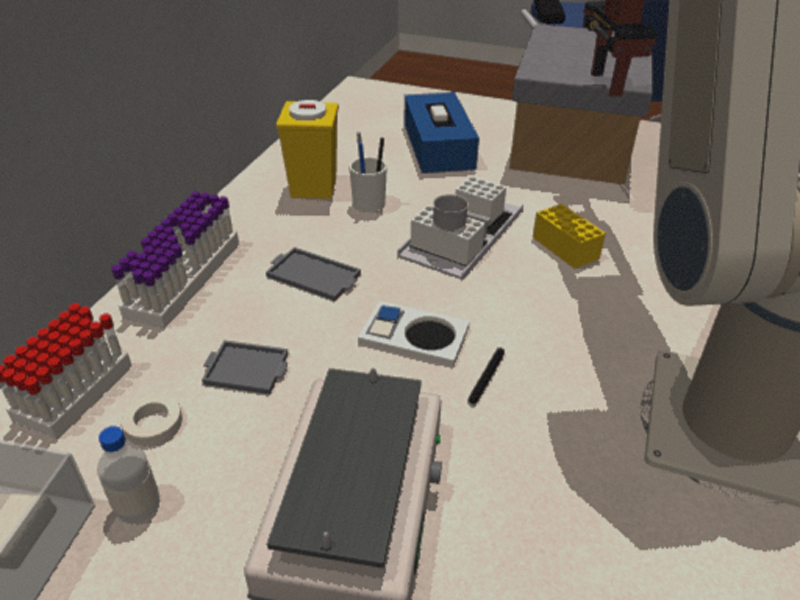

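The top view shows the long rack with the pot (548,298), the short rack (627,309), the swab well (408,327), the trays (321,199 short; 454,195 long) and the rocker (225,330), all in 800×600 pixels. The side view agrees. Next I'll take wrist views from two places over each group.

```bash
cat > h.py <<'E'
from station import *
import cv2,numpy as np,json
from scipy.spatial.transform import Rotation as R
def Q(psi): return [0.,np.cos(psi/2),np.sin(psi/2),0.]
def T_wrist():
    T=np.eye(4); q=get_ee_rot(); T[:3,:3]=R.from_quat([q[1],q[2],q[3],q[0]]).as_matrix(); T[:3,3]=get_tcp_pos()
    return T@np.array(camera_info("wrist")["tool_from_camera"])
def snap(name,f):
    """take a picture, keep it with its pose and intrinsics"""
    T=T_wrist() if name=="wrist" else np.array(camera_info(name)["T"])
    im=read_camera(name); cv2.imwrite(f"pics/{f}.png",cv2.cvtColor(im,cv2.COLOR_RGB2BGR))
    json.dump(dict(K=np.array(camera_info(name)["intrinsics"]).tolist(),T=T.tolist()),open(f"pics/{f}.json","w"))
    return im
def cal(f):
    d=json.load(open(f"pics/{f}.json")); return np.array(d["K"]),np.array(d["T"])
def rays(f,px):
    K,T=cal(f); px=np.atleast_2d(px).astype(float)
    d=np.c_[px,np.ones(len(px))]@np.linalg.inv(K).T*[1,-1,-1]
    return T[:3,3],d@T[:3,:3].T
def plane(f,px,z):
    o,d=rays(f,px); return o+d*((z-o[2])/d[:,2])[:,None]
def tri(f1,p1,f2,p2):
    """midpoint of two rays and their gap"""
    (o,a),(p,b)=rays(f1,p1),rays(f2,p2); a,b=a[0],b[0]
    s=np.linalg.lstsq(np.c_[a,-b],p-o,rcond=None)[0]; A,B=o+s[0]*a,p+s[1]*b
    return (A+B)/2,np.linalg.norm(A-B)
E
python3 - <<'E'
from h import *
for f,p in [("s1",(.47,-.33,.33)),("s2",(.47,-.25,.33)),("t1",(.60,-.03,.36)),("t2",(.50,.03,.36)),("r1",(.43,.26,.34)),("r2",(.43,.34,.34))]:
    move_pose(p,Q(0.)); snap("wrist",f); print(f,get_time(),get_joint_pos().round(2) if hasattr(get_joint_pos(),'round') else get_joint_pos())
L=[cv2.imread(f"pics/{f}.png") for f in("s1","t1","r1","t2")]
cv2.imwrite("pics/m1.png",cv2.resize(np.vstack([np.hstack(L[:2]),np.hstack(L[2:])]),(800,600),interpolation=cv2.INTER_AREA))
E
```

```text
s1 1.4 [-0.63  0.24  1.63 -0.    1.27  0.94]
s2 1.8667 [-0.51  0.17  1.72 -0.    1.25  1.06]
t1 2.925 [-0.07  0.26  1.54 -0.    1.34  1.5 ]
t2 3.5167 [ 0.03  0.1   1.74 -0.    1.3   1.61]
r1 4.5167 [ 0.52  0.12  1.77 -0.    1.26  2.09]
r2 4.9833 [ 0.65  0.19  1.68 -0.    1.27  2.22]
```

View pics/m1.png

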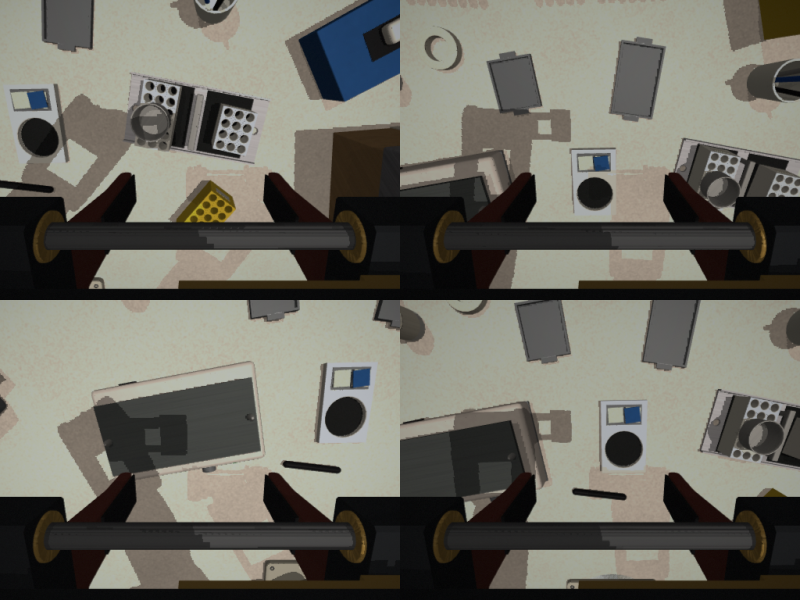

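The wrist views show the stack near the centre of s1, both trays and the stand in t1 and t2, and the whole rocker deck in r1. I'll enlarge the stack and run the mask measurements.

```bash
cat > m.py <<'E'
from h import *
def quads(f,mask,z,amin):
    out=[]
    for c in cv2.findContours(mask,cv2.RETR_EXTERNAL,cv2.CHAIN_APPROX_NONE)[0]:
        if cv2.contourArea(c)<amin: continue
        P=plane(f,c[:,0,:],z)[:,:2]*1000
        r=cv2.minAreaRect(P.astype(np.float32)); out.append((r,c,P))
    return out
E
python3 - <<'E'
from m import *
for f in("t1","t2","r1","r2"):
    im=cv2.imread(f"pics/{f}.png"); im[275:]=255; hsv=cv2.cvtColor(im,cv2.COLOR_BGR2HSV); V=im.max(2); 
    print(f,"tray px",im[110,150] if f=="t1" else im[35,180])
    m=((V<125)&(im.max(2).astype(int)-im.min(2)<25)).astype(np.uint8)*255
    m=cv2.morphologyEx(m,cv2.MORPH_CLOSE,np.ones((5,5)))
    for z,k in((.011,15),(.1,3)):
        mm=cv2.morphologyEx(m,cv2.MORPH_OPEN,np.ones((k,k)))
        for r,c,P in quads(f,mm,z,1200):
            print(f,z,"ctr",np.round(r[0],1),"size",np.round(r[1],1),"ang",round(r[2],1),"px",c[:,0].mean(0).round(), "A/box",round(cv2.contourArea(P.astype(np.float32))/(r[1][0]*r[1][1]),2))
a=cv2.imread("pics/s1.png")[80:220,140:360];b=cv2.imread("pics/s2.png")[80:220,190:410]
cv2.imwrite("pics/m2.png",cv2.resize(np.vstack([a,b]),None,fx=2.14,fy=2.14,interpolation=cv2.INTER_CUBIC))
E
```

```text
t1 tray px [86 86 87]
t1 0.011 ctr [437.2 -20.8] size [71.6 71.4] ang 89.9 px [249. 248.] A/box 0.86
t1 0.011 ctr [ 469.5 -322.1] size [305.4 163.4] ang 89.9 px [426. 232.] A/box 0.69
t1 0.011 ctr [ 672.9 -355.4] size [138.7  72.9] ang 90.0 px [475. 104.] A/box 0.8
t1 0.011 ctr [553.2 243.2] size [296.2 363.3] ang 83.8 px [109. 190.] A/box 0.5
t1 0.011 ctr [ 673.5 -102.2] size [ 88.2 155.7] ang 82.1 px [302. 100.] A/box 0.88
t1 0.011 ctr [ 778.1 -295.1] size [90.2 62.6] ang 16.8 px [439.  28.] A/box 0.84
t1 0.1 ctr [477.2 -22.6] size [64.7 63. ] ang 43.7 px [247. 248.] A/box 0.78
t1 0.1 ctr [ 505.5 -271.3] size [252.1 137.6] ang 89.9 px [426. 233.] A/box 0.75
t1 0.1 ctr [ 667.3 -292.9] size [ 65.7 119.9] ang 6.9 px [473. 104.] A/box 0.72
t1 0.1 ctr [530.7 159.9] size [220.4 376.6] ang 45.2 px [108. 189.] A/box 0.49
t1 0.1 ctr [672.5 -89.9] size [ 72.9 128.5] ang 82.0 px [302. 101.] A/box 0.89
t1 0.1 ctr [ 758.9 -249.2] size [75.  51.6] ang 17.4 px [439.  29.] A/box 0.85
t2 tray px [87 88 90]
t2 0.011 ctr [ 309.3 -341.6] size [145.7  41.4] ang 90.0 px [472. 262.] A/box 0.89
t2 0.011 c
[... 2597 characters left out ...]
11 ctr [438.5 679.2] size [ 84.9 144.2] ang 78.8 px [ 20. 140.] A/box 0.6
r2 0.011 ctr [623.3 131.9] size [30.7 92.5] ang 0.0 px [407.  11.] A/box 0.82
r2 0.1 ctr [295.1  48.3] size [114.9  32.6] ang 90.0 px [470. 263.] A/box 0.92
r2 0.1 ctr [304.6 629.4] size [114.4  51.1] ang 90.0 px [ 38. 260.] A/box 0.69
r2 0.1 ctr [299.9 193.2] size [125.7  61.6] ang 47.8 px [367. 255.] A/box 0.58
r2 0.1 ctr [386.5 361.2] size [214.6 401.6] ang 4.6 px [231. 185.] A/box 0.63
r2 0.1 ctr [471.9  65.3] size [120.4  70.6] ang 11.3 px [476. 138.] A/box 0.45
r2 0.1 ctr [472.8 610.7] size [ 73.9 180.1] ang 78.8 px [ 26. 117.] A/box 0.42
r2 0.1 ctr [599.6 170.3] size [27.2 76.8] ang 0.0 px [406.  11.] A/box 0.77
```

View pics/m2.png

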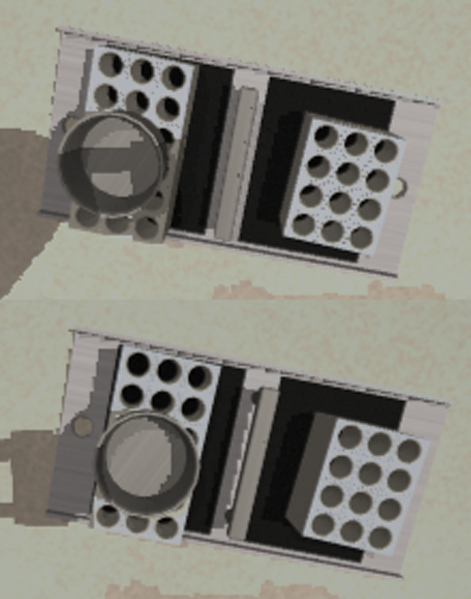

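In the crops, the pot sits toward the −x end of the long rack, with its rim centre at about (111,165) in s1 and (147,462) in s2. Each short-rack hole grid is fully visible. I'll triangulate these points, then move in closer for finer pictures of the stack and trays.

Run:
```python
from h import *
u1=lambda p:np.array(p)/2.14+[140,80]
u2=lambda p:(np.array(p)-[0,299.6])/2.14+[190,80]
for n,a,b in [("pot",(111.5,165),(147,462)),("short",(343.7,187),(365.7,487)),("longT",(142,71),(168.5,370)),("longB",(118,222),(138,522)),("handleT",(250,85),(271,388)),("handleB",(224,238),(240,540))]:
    p,g=tri("s1",u1(a),"s2",u2(b)); print(n,(p*1000).round(1),"gap",round(g*1000,1))
for f,p in [("s3",(.46,-.36,.26)),("s4",(.46,-.28,.26)),("s5",(.40,-.32,.26)),("t3",(.66,-.02,.30)),("t4",(.66,.06,.30)),("r3",(.40,.25,.36)),("r4",(.36,.31,.36))][3:]+[("s3",(.46,-.36,.26)),("s4",(.46,-.28,.26)),("s5",(.40,-.32,.26))]:
    pass
for f,p in [("r3",(.40,.25,.36)),("r4",(.36,.31,.36)),("t4",(.66,.06,.30)),("t3",(.66,-.02,.30)),("s4",(.46,-.26,.26)),("s3",(.46,-.36,.26))]:
    move_pose(p,Q(0.)); snap("wrist",f)
print(get_time())
L=[cv2.imread(f"pics/{f}.png")[:270] for f in("s3","s4","t3","t4","r3","r4")]
cv2.imwrite("pics/m3.png",cv2.resize(np.vstack([np.hstack(L[:2]),np.hstack(L[2:4]),np.hstack(L[4:])]),(758,600),interpolation=cv2.INTER_AREA))
```

```text
pot [ 480.1 -254.2   99.7] gap 1.7
short [ 460.2 -390.8   63.1] gap 0.0
longT [ 530.4 -267.4   59. ] gap 0.6
longB [ 437.3 -249.    61.2] gap 0.0
handleT [ 520.5 -332.5   43.8] gap 1.8
handleB [ 423.5 -315.7   50.5] gap 1.3
9.7167
```

View pics/m3.png

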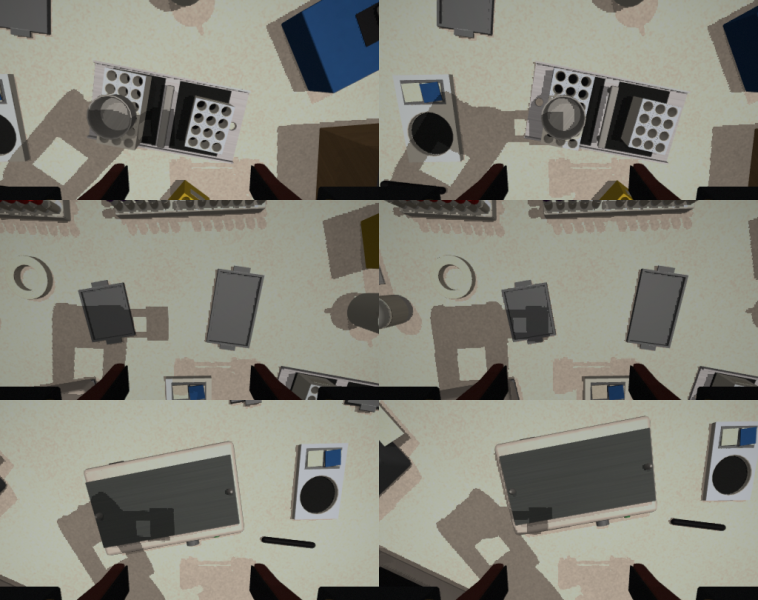

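s3 and s4 show the stack clear of shadow, t3 and t4 both trays whole, and r3 and r4 the whole deck with both pins. I'll measure the trays, deck and pins from these.

Run:
```python
from m import *
def mask(f,vmax,dmax,k):
    im=cv2.imread(f"pics/{f}.png").astype(int); im[225:]=255
    m=((im.max(2)<vmax)&(im.max(2)-im.min(2)<dmax)).astype(np.uint8)*255
    m=cv2.morphologyEx(m,cv2.MORPH_CLOSE,np.ones((5,5)));return cv2.morphologyEx(m,cv2.MORPH_OPEN,np.ones((k,k)))
ctr={}
for f,v,k,z,lim in [("t3",115,9,.011,(70,170)),("t4",115,9,.011,(70,170)),("r3",100,9,.1,(100,280)),("r4",100,9,.1,(100,280))]:
    for r,c,P in quads(f,mask(f,v,16,k),z,1500):
        if lim[0]<min(r[1]) and max(r[1])<lim[1]:
            A=cv2.moments(c); pc=(A["m10"]/A["m00"],A["m01"]/A["m00"]); ctr.setdefault(f,[]).append(pc)
            print(f,"ctr",np.round(r[0],1),"size",np.round(r[1],1),"ang",round(r[2],1),"px",np.round(pc,1),"fill",round(cv2.contourArea(P.astype(np.float32))/(r[1][0]*r[1][1]),2))
for f,g in(("t3","t4"),("r3","r4")):
    for a in ctr.get(f,[]):
        for b in ctr.get(g,[]):
            p,gap=tri(f,a,g,b)
            if gap<.01: print("tri",f,(p*1000).round(1),round(gap*1000,1))
a=cv2.imread("pics/r3.png")[50:210,100:340];b=cv2.imread("pics/r4.png")[10:190,140:400]
cv2.imwrite("pics/m4.png",cv2.resize(np.hstack([a,cv2.copyMakeBorder(b,0,0,0,0,0)[:160]]),None,fx=1.6,fy=1.6,interpolation=cv2.INTER_CUBIC))
```

```text
t3 ctr [666.8 132.4] size [119.4  88.2] ang 9.5 px [145.  151.7] fill 0.86
t3 ctr [ 673.5 -103.4] size [ 85.2 155.6] ang 82.1 px [316.  145.4] fill 0.9
t4 ctr [667.4 133.8] size [117.3  85.5] ang 9.3 px [202.5 150.9] fill 0.87
t4 ctr [ 673.7 -102.6] size [ 87.  155.4] ang 82.0 px [374.2 145.2] fill 0.9
r3 ctr [426.6 292.5] size [121.8 248.7] ang 10.2 px [222.  137.5] fill 0.95
r4 ctr [425.6 294.2] size [122.7 253.1] ang 10.3 px [270.7 104.2] fill 0.93
tri t3 [668.1 135.    4.5] 0.7
tri t3 [713.7  19.1 346.7] 2.2
tri t3 [755.6  23.5 694.4] 3.9
tri t3 [ 676.8 -104.6    6.5] 0.3
tri r3 [431.3 291.7  97.7] 0.3
```

View pics/m4.png

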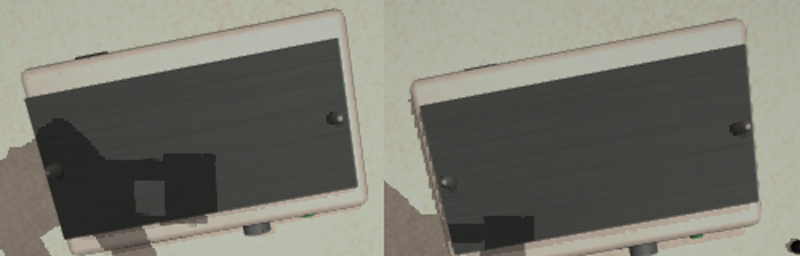

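The trays measure (667,133) at yaw +9.4° and (674,−103) at −8°, the deck (427,293) at +10.2° and z≈0.098, and the well (437,−21). The racks' tops are at about 61 mm and the pot's at about 100 mm, and all of these fit the given sizes. Starting with the pot.

```bash
cat > act.py <<'E'
from h import *
D=np.deg2rad
def pick(xy,z,psi,zup,zfree):
    move_pose([*xy,zfree],Q(psi)); movel([*xy,z],v=.12)
    command_gripper(0.); print("grip",get_grip_width(),get_finger_force(),"F",np.round(get_ft_force(),1))
    movel([*xy,zup],v=.15); print("up F",np.round(get_ft_force(),1),"w",round(get_grip_width(),3),"t",get_time())
def place(xy,z,psi,zover,zup):
    """z: TCP height expected at contact"""
    move_pose([*xy,zover],Q(psi)); movel([*xy,z+.012],v=.15)
    wait(.2); hit=movel([*xy,z-.004],v=.03,until_force=5.); print("hit",hit,np.round(get_tcp_pos(),4),np.round(get_ft_force(),1))
    wait(.2); command_gripper(1.); movel([*xy,zup],v=.15); print("t",get_time(),np.round(get_ft_force(),1))
E
python3 - <<'E'
from act import *
command_gripper(1.)
pick((.480,-.254),.077,D(-10.7),.20,.18)
place((.437,-.021),.020,D(-3),.14,.20)
move_pose((.47,-.05,.33),Q(0)); snap("wrist","p1")
move_pose((.47,-.25,.26),Q(D(-10.7))); snap("wrist","s6")
move_pose((.45,-.36,.26),Q(D(-10.7))); snap("wrist","s7")
L=[cv2.imread(f"pics/{f}.png")[:240] for f in("p1","s6","s7")]
L=[L[0][90:240,150:406],L[1][60:240,100:400],L[2][60:240,100:400]]
cv2.imwrite("pics/m5.png",np.vstack([cv2.resize(L[0],(0,0),fx=1.6,fy=1.6),*[cv2.resize(l,(410,180)) for l in ()]]) if 0 else np.hstack([cv2.resize(l,(266,200)) for l in L]))
cv2.imwrite("pics/m5.png",cv2.resize(np.vstack([np.hstack(L[1:]),cv2.copyMakeBorder(L[0],0,0,0,344,cv2.BORDER_CONSTANT)]),(800,440),interpolation=cv2.INTER_CUBIC))
E
```

```text
grip 0.6628301315793111 30.000704144476913 F [-0.   0.5  4.1]
up F [ 0.1  1.  -1. ] w 0.664 t 13.1083
hit True [ 0.4366 -0.021   0.0197] [-0.3 -0.2 -0.7]
t 17.775 [ 0.4  0.1 -0.7]
```

View pics/m5.png

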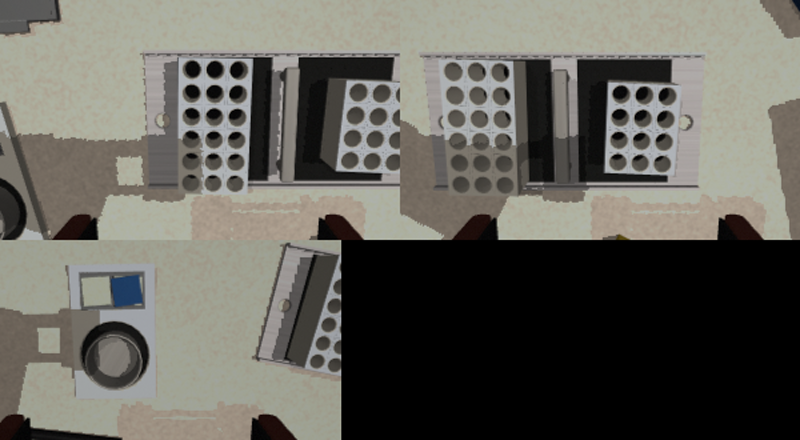

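The pot stands upright in the well at about (115,355) in the crop. The long rack shows all 18 holes and the short rack all 12, the latter slightly turned on the platform. I'll find both hole grids with OpenCV.

Run:
```python
from h import *
def grid(f,box,n):
    x0,y0,x1,y1=box; g=cv2.cvtColor(cv2.imread(f"pics/{f}.png"),cv2.COLOR_BGR2GRAY)[y0:y1,x0:x1]; g=cv2.resize(g,None,fx=4,fy=4,interpolation=cv2.INTER_CUBIC)
    p=cv2.SimpleBlobDetector_Params(); p.filterByColor=True;p.blobColor=0; p.minArea=400;p.maxArea=6000;p.minCircularity=.5;p.filterByCircularity=True;p.minThreshold=30;p.maxThreshold=220;p.thresholdStep=4;p.minDistBetweenBlobs=20
    p.filterByConvexity=False;p.filterByInertia=False
    d=cv2.SimpleBlobDetector_create(p); ok,c=cv2.findCirclesGrid(g,n,flags=cv2.CALIB_CB_SYMMETRIC_GRID,blobDetector=d)
    if not ok: print(f,n,"fail",len(d.detect(g))); k=np.array([q.pt for q in d.detect(g)]); print((k/4+[x0,y0]).round()); return None
    return (c[:,0]+.5)/4-.5+[x0,y0]
# crop scale: 800/600 -> factor .75 ; s6 offset (100,60), s7 at +300 px
a=dict(L6=grid("s6",(228,98,292,208),(3,6)),S6=grid("s6",(340,115,412,196),(3,4)),L7=grid("s7",(128,98,192,208),(3,6)),S7=grid("s7",(250,115,316,196),(3,4)))
for k,v in a.items():
    if v is None: continue
    P=plane("s"+k[1],v,.061); n=3; d=P.reshape(-1,3,3)[-1].mean(0)-P.reshape(-1,3,3)[0].mean(0)
    print(k,"px",v.mean(0).round(1),"ctr",(P.mean(0)*1000).round(1),"len",round(np.linalg.norm(d)*1000,1),"yaw",np.rad2deg(np.arctan2(d[1],d[0])).round(1))
for k in"LS":
    if a[k+"6"] is not None and a[k+"7"] is not None: p,g=tri("s6",a[k+"6"].mean(0),"s7",a[k+"7"].mean(0)); print(k,(p*1000).round(1),round(g*1000,1))
```

```text
s6 (3, 4) fail 12
[[369. 129.]
 [398. 165.]
 [401. 148.]
 [384. 147.]
 [367. 146.]
 [386. 130.]
 [396. 181.]
 [379. 181.]
 [381. 164.]
 [365. 163.]
 [404. 131.]
 [362. 180.]]
s7 (3, 4) fail 12
[[281. 165.]
 [264. 164.]
 [298. 149.]
 [282. 148.]
 [265. 147.]
 [300. 132.]
 [283. 131.]
 [266. 130.]
 [297. 165.]
 [263. 180.]
 [280. 181.]
 [297. 183.]]
L6 px [260.1 154.5] ctr [ 485.1 -257.4   61. ] len 94.5 yaw 168.4
L7 px [159.5 156.5] ctr [ 484.2 -257.5   61. ] len 94.3 yaw 167.9
L [ 485.2 -257.4   60.1] 0.8
```

Run:
```python
from act import *
p,g=tri("s6",(382.7,155.4),"s7",(281.3,156.3)); P=plane("s7",[(281.3,156.3),(265,155.3),(264.5,164+.0)],.061)
c=plane("s7",[(283,131.),(280,182.)],.061)*1000; d=c[0]-c[1]; yaw=np.rad2deg(np.arctan2(d[1],d[0]))
print("short",(p*1000).round(1),g,(P[0]*1000).round(1),np.linalg.norm(d).round(1),yaw)
s=P[0][:2]
assert abs(p[2]-.061)<.005 and abs(yaw+13)<5 and np.hypot(*(s-[.460,-.391]))<.006
command_gripper(.86)
pick((.4847,-.2575),.026,D(-11.8),.17,.12)
place((.6736,-.103),.024,D(-8),.14,.13)
command_gripper(.86)
pick(s,.026,D(yaw),.17,.12)
place((.667,.133),.024,D(9.4),.16,.13)
move_pose((.60,.0,.34),Q(0)); snap("wrist","q1")
move_pose((.47,-.33,.26),Q(D(-10.7))); snap("wrist","q2"); move_pose((.43,-.30,.26),Q(D(-10.7))); snap("wrist","q3"); print(get_time())
cv2.imwrite("pics/m6.png",cv2.resize(np.hstack([cv2.imread(f"pics/{f}.png")[:300] for f in("q1","q2")]),(800,234)))
```

```text
short [ 460.  -390.8   61.6] 0.0003312708810384079 [ 460.1 -390.9   61. ] 57.1 -12.855736878337176
grip 0.6787374211074132 30.000077784061432 F [-1.   1.2  4.9]
up F [-0.4 -0.2 -1.3] w 0.68 t 23.525
hit True [ 0.6738 -0.103   0.0243] [ 0.2 -0.1  3.8]
t 27.65 [-0.   0.2 -0.3]
grip 0.6817094577504322 29.996856451034546 F [-1.   0.   5.6]
up F [ 0.   0.3 -1.5] w 0.683 t 31.8583
hit True [0.6672 0.1331 0.0245] [0.2 0.8 3.3]
t 37.1583 [-0.5 -1.4 -0.5]
39.9917
```

View pics/m6.png

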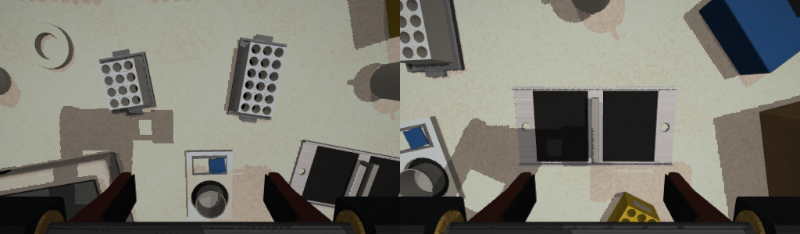

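Both racks sit inside their trays, the short one at about (125,83) and the long one at about (257,78). The platform is empty, with holes at about (526,127) and (665,127). Next I'll take close views of the rocker pins and enlarge the platform.

Run:
```python
from h import *
for f,p in [("k1",(.37,.29,.30)),("k2",(.44,.29,.30))]:
    move_pose(p,Q(np.deg2rad(10.2))); snap("wrist",f)
print(get_time())
a=cv2.imread("pics/q2.png")[100:225,135:365]; b=cv2.imread("pics/q3.png")[60:185,135:365]
k=[cv2.imread(f"pics/{f}.png")[0:220,120:400] for f in("k1","k2")]
r=lambda i:cv2.resize(i,(400,int(400*i.shape[0]/i.shape[1])),interpolation=cv2.INTER_CUBIC)
cv2.imwrite("pics/m7.png",np.vstack([np.hstack([r(a),r(b)]),np.hstack([r(k[0]),r(k[1])])]))
```

```text
42.6083
```

View pics/m7.png

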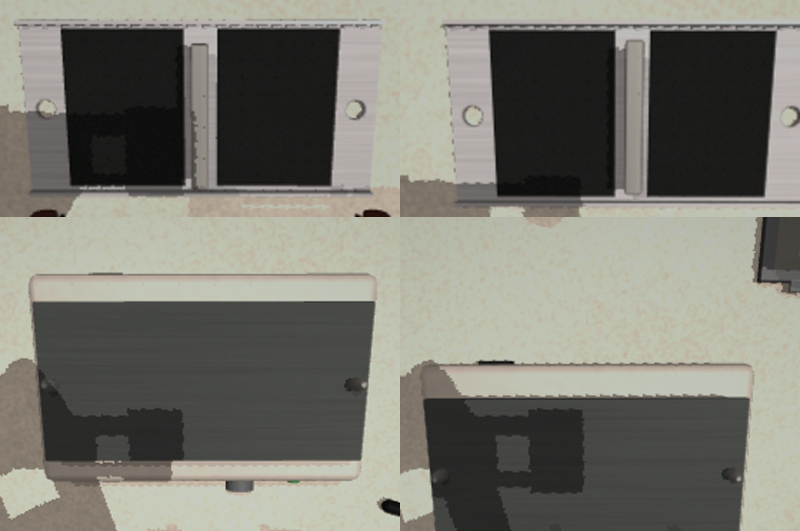

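The upper panels show the platform holes at about (46,109) and (355,110). The lower panels show the pins at about (44,380) and (355,385). I'll zoom in on the pin tips.

Run:
```python
from h import *
z=lambda f,x,y:cv2.resize(cv2.convertScaleAbs(cv2.imread(f"pics/{f}.png")[y:y+36,x:x+48],alpha=1.5),None,fx=5.5,fy=5.5,interpolation=cv2.INTER_NEAREST)
cv2.imwrite("pics/m8.png",np.vstack([np.hstack([z("k1",130,100),z("k1",346,100),z("q2",138,145)]),np.hstack([z("k2",130,165),z("k2",336,165),z("q2",315,145)])]))
```

```text
(no output)
```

View pics/m8.png

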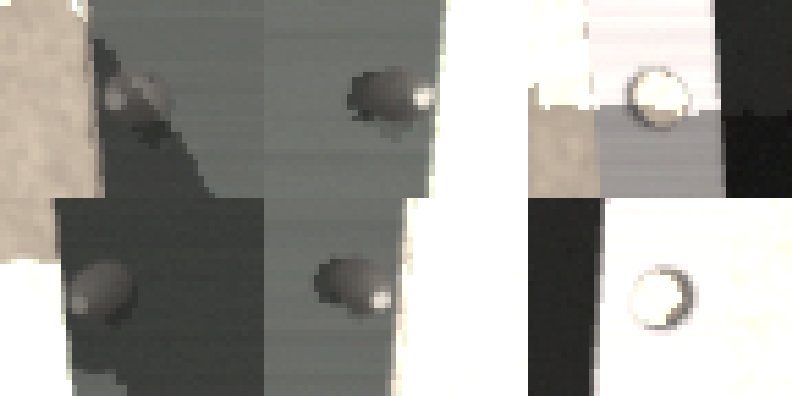

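Run:
```python
from h import *
def show(n,l,r):
    d=l-r; print(n,"L",(l*1e3).round(1),"R",(r*1e3).round(1),"ctr",((l+r)*500).round(1),"sp",(np.linalg.norm(d)*1e3).round(1),"yaw",np.rad2deg(np.arctan2(-d[0],d[1])).round(2))
k={"k1":[(150.6,117.1),(374.6,116.8)],"k2":[(143.9,183.2),(356.6,182.7)]}
for f in k: show(f,*plane(f,k[f],.119))
t=[tri("k1",k["k1"][i],"k2",k["k2"][i]) for i in(0,1)]; show("tri",t[0][0],t[1][0]); print([round(x[1]*1e3,1) for x in t])
show("holes q2",*plane("q2",[(161.3,162.3),(338.8,162.2)],.006))
K,T=cal("q2"); print("cam z q2",T[2,3])
show("holes q3",*plane("q3",[(177.0,126.5),(359.3,126.8)],.006))
# placed things from q1
g=cv2.cvtColor(cv2.imread("pics/q1.png"),cv2.COLOR_BGR2GRAY)
p=cv2.SimpleBlobDetector_Params(); p.minArea=400;p.maxArea=6000;p.minCircularity=.5;p.filterByCircularity=True;p.minThreshold=30;p.maxThreshold=220;p.thresholdStep=4;p.minDistBetweenBlobs=20;p.filterByConvexity=False;p.filterByInertia=False
for n,(x0,y0,x1,y1),z in(("short",(125,70,200,145),.059),("long",(290,45,370,150),.059)):
    kk=cv2.SimpleBlobDetector_create(p).detect(cv2.resize(g[y0:y1,x0:x1],None,fx=4,fy=4,interpolation=cv2.INTER_CUBIC))
    c=np.array([q.pt for q in kk])/4-.375+[x0,y0]; print(n,len(c),(plane("q1",c,z).mean(0)*1e3).round(1))
```

```text
k1 L [408.9 405.4 119. ] R [449.7 179.7 119. ] ctr [429.3 292.5 119. ] sp 229.4 yaw 10.26
k2 L [409.  405.3 119. ] R [449.6 180.  119. ] ctr [429.3 292.7 119. ] sp 229.0 yaw 10.22
tri L [408.9 405.5 118.5] R [449.7 180.  119.6] ctr [429.3 292.8 119.1] sp 229.1 yaw 10.27
[np.float64(0.0), np.float64(0.3)]
holes q2 L [ 492.7 -210.6    6. ] R [ 450.8 -435.2    6. ] ctr [ 471.7 -322.9    6. ] sp 228.5 yaw -10.58
cam z q2 0.421591813211604
holes q3 L [ 492.2 -210.8    6. ] R [ 449.9 -435.4    6. ] ctr [ 471.1 -323.1    6. ] sp 228.5 yaw -10.66
short 12 [665.9 132.1  59. ]
long 18 [ 672.8 -102.5   59. ]
```

Pins are 229 mm apart, centred at (429.3, 292.6) with tips at z=0.119. Platform holes are 228.5 mm apart, centred at (471.5, −323), and both racks are within 1.5 mm of their tray centres. I'll check the pot, then carry the platform.

Run:
```python
from act import *
print("pot",(plane("p1",[(235.5,180.8)],.044)*1e3).round(1))
command_gripper(.6)
move_pose([.4715,-.323,.10],Q(D(-10.6))); 
pick((.4715,-.323),.021,D(-10.6),.12,.10)
movel([.4715,-.323,.26],v=.15)
move_pose([.4293,.2926,.26],Q(D(10.25))); wait(.3); movel([.4293,.2926,.165],v=.1); wait(.3)
snap("wrist","c1"); print(np.round(get_tcp_pos(),4),np.round(get_joint_pos(),2),np.round(get_ft_force(),1),np.round(get_ft_torque(),2),get_grip_width(),get_time())
snap("top","c2");snap("side","c3")
cv2.imwrite("pics/m9.png",np.hstack([cv2.imread("pics/c1.png")[:300],cv2.imread("pics/c3.png")[150:,150:380][:300].copy() if 0 else cv2.resize(cv2.imread("pics/c3.png")[210:384,140:306],(286,300))]))
```

```text
pot [[437.5 -22.2  44. ]]
grip 0.13627985315036106 30.00045418739319 F [-0.3  1.4  3.6]
up F [-0.  -0.6 -3.3] w 0.136 t 48.2
[0.4294 0.2927 0.1653] [0.58 0.35 1.91 0.   0.89 1.97] [-0.2 -0.3 -2.9] [ 0.04 -0.    0.02] 0.13014743942887375 53.2417
```

View pics/m9.png

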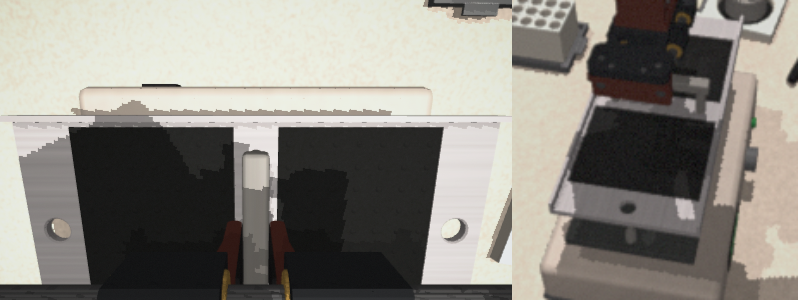

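The held platform looks level, with both holes visible at (60,229) and (454,228). I'll check their position against the pins, then lower it.

Run:
```python
from act import *
l,r=plane("c1",[(60,228.5),(454,228.5)],.1503); d=l-r
c=(l+r)/2; print("holes",(l*1e3).round(1),(r*1e3).round(1),"ctr",(c*1e3).round(1),np.linalg.norm(d),np.rad2deg(np.arctan2(-d[0],d[1])))
movel([.4293,.2926,.143],v=.06); wait(.2)
hit=movel([.4293,.2926,.119],v=.03,until_force=8.); print(hit,np.round(get_tcp_pos(),4),np.round(get_ft_force(),1),np.round(get_ft_torque(),2),get_time())
snap("wrist","d1")
```

```text
holes [409.8 403.8 150.3] [450.3 180.2 150.3] ctr [430.  292.  150.3] 0.22718215311225345 10.270637645261742
True [0.429  0.2924 0.121 ] [ 0.1 -0.3  5. ] [0.02 0.06 0.04] 54.75
```

Contact came at TCP z=0.121, exactly the seated height, so I'll release, retreat and verify.

Run:
```python
from act import *
command_gripper(.6); wait(.2); movel([.4293,.2926,.21],v=.12)
move_pose([.40,.26,.36],Q(D(10.25))); wait(.3); snap("wrist","e1"); snap("top","e2"); snap("side","e3"); print(get_time(),np.round(get_ft_force(),1))
cv2.imwrite("pics/m10.png",np.hstack([cv2.resize(cv2.imread("pics/e1.png")[:230],(500,225)),cv2.resize(cv2.imread("pics/e3.png")[120:345,100:400],(300,225))]))
```

```text
57.8167 [0.3 0.1 1.1]
```

View pics/m10.png

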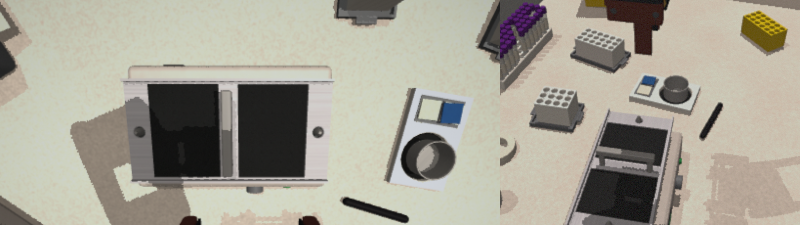

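The platform is seated with both pins showing in its holes at (139,132) and (318,132). The pot and both racks are in place, and the arm is clear of everything.

```bash
python3 -c "
from station import *
print(job_done())"
```

```text
the job is handed in; nothing more can be done
None
```

The pot is in the swab stand's well, both racks are in their own trays, and the platform is seated on the rocker with both pins up through its holes; I handed the job in at about 58 s, but no verdict came back.

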